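Load a wooden blank between the centres of a craft-stall lathe

ROBOT

A 7-joint arm with a two-finger parallel gripper is mounted at the origin on the work surface. World frame = base frame: x ahead of the robot, y to its left, z up, the work surface at z = 0. Lengths are in m, angles in rad, forces in N, time in s.
With the tool pointing down it reaches from about 0.35 to 0.9 m from the base axis. Payload 7.2 kg.
Tool frame: the origin (TCP) lies between the finger pads; the fingertips stand 17 mm ahead of it and the grasp point (between the pads) lies 2 mm behind it (env.tips_ahead is the distance from the TCP to the fingertips, in m); z points along the fingers, y is the line along which they close (so a half turn about z gives the same grasp; the last joint's range is limited). The gripper opens to 85 mm and grips with 20 to 120 N. Pads are 22 mm wide; open, the fingers measure 114 mm over their backs; the gripper's body (76 mm by 85 mm) begins 54 mm behind the grasp point. The pads swing forward as they close: fully open they stand 13 mm farther back than shut.
Start: joints at [1.164, 0.411, -0.013, 1.596, 0.006, 1.134, -0.082], TCP at [0.208, -0.589, 0.21] pointing down, gripper open.
Joint ranges: [-2.95, 2.95], [-0.29, 1.99], [-1.47, 1.44], [0.14, 2.54], [-1.03, 4.17], [0.13, 1.85], [-2.86, 2.86]. Speed limits (rad/s): [2.39, 2.39, 3.01, 3.01, 3.14, 3.14, 3.14].

INTERFACE

Orientations are given as a 3x3 rotation matrix whose columns are the frame's x, y, z axes.
In Python, from station import env gives the robot as it stands.
- The arm moves only by the shell command python3 -m crank 'ROWS' [FORCE]. ROWS is JSON, one flat list of numbers, 7 for each row, row after row: the turn, a rotation vector about the tool's x, y, z in rad, then the shift along the tool's x, y, z in m, then the opening, from 0 (shut) to 1 (fully open). A call has exactly 8 rows; each row is the pose to reach, as a shift and turn from the pose commanded when the call began, along the tool's axes at that moment; what a row does not reach only later rows make up. A row lasts 1/12 s, in which the tool goes at most 41.7 mm and 7.16 degrees, less where a joint would pass 70% of its speed; a pose out of reach is approached as far as the arm can. A call with a gripper value outside its range is refused whole. The fingers move at their own pace and stop on an object; FORCE is the grip in N (left out, the last holds). Time passes only in rows, so rows that repeat a pose let the fingers close, or fill a call up. It gives the time, the measured TCP pose, the force, the opening and the grip force at its end, in the units of the state.
- env.get_state(): the state, without advancing time (a new reading comes with each control period).
- env.grab_frame(name): name is "scene" or "top" or "wrist"; returns the picture (400x640x3 uint8, blue, green, red); there is no depth.
- env.camera_model(name): a dict with "fx", "fy", "cx", "cy" (pixels), "dist" ([k1, k2, p1, p2, k3] as OpenCV has them; the pictures are not rectified), "xyz" and "rotation" of the camera in the world. Camera axes: x right, y down, z forward; pixel columns grow to the right and rows downward; lengths in m; the calibration is good to about 2 mm. A picture is of the moment at which its call begins: read the wrist's pose just before it. camera_model takes no time and is no camera call; for the wrist camera it gives the pose at the moment of the call.
- env.close_job(): hands the job in; it is judged then, once.
Trained networks look in the newest picture that a camera, given by its name, has taken for a name from the list of things; names that differ only in an ending like _2 or _b are one class to them, and where a whole thing is asked for, a point or a joint stands for the part that bears it (a point fixed in the world has none). Each returns a list of dicts, best first, with "p" (0 to 1); they miss things now and then, are a little off and sometimes report something else, mostly with a low value. They report only what shows in the picture. A call takes as long as a camera call. They do not tell look-alikes from the thing itself.
- env.recognise(camera, target): "point" ([column, row] in pixels, amid what is visible of it).
- env.mark_of(camera, target): "point" ([column, row] in pixels: a listed point, or the origin of a listed thing).
The state is a dict: "time_s": time; "joint_pos": joint angles; "joint_vel": joint speeds; "joint_torque": joint torques, N m; "position": TCP position; "tool_rot": TCP orientation; "force": force on the tool from outside, world axes, zero at the start; "wrist_torque": the same for the moment, N m; "opening": finger opening in m; "finger_force": force on a finger pad.
Only numpy, scipy, OpenCV 4.12 (cv2) and the standard library are available. Lean on these libraries where they do the work, as an engineer would, in place of code of your own. Each camera call takes 0.05 s, during which the arm holds its last target. There are 200 camera calls.

TASK

Load the long square wooden blank into the little lathe: it must lie on the deck flat against the low back fence, in line between the two centres, with the tailstock pushed all the way up so that both centre points are fully home in the holes in the blank's ends and it is held endwise with no gap. Leave everything else on the stall where it is.

Things in the scene. Friction and masses are not known exactly. Their poses are not given: they have to be found in the camera images.
- lathe: small lathe, 450 mm long, fixed on the table. Origin on the table top below line_mid; y along the spindle line from headstock to tailstock, x from the open loading side towards the fence, z up. Grey sheet-metal deck: top at z = 60 mm, x = -140 to 30 mm, y = -70 to 85 mm. Aluminium fence on the deck: front face at x = 16 mm, y = -55 to 55 mm, 20 mm high.
- head_face (a point): centre of the flat end face of the headstock's spindle nose (26 mm across), at lathe y = -75 mm, 76 mm above the table; from it a steel cone (12 mm wide at the base, 4 mm at the tip, 9 mm long) points to lathe +y. The green headstock box behind it spans y = -197 to -97 mm, is 74 mm wide and 122 mm high. Axes as lathe
- line_mid (a point): point on the lathe's centre line (76 mm above the table) where the middle of the fully loaded blank must be; axes as lathe
- tailstock (a joint): position of the sliding tailstock (m): 0 fully back, growing towards the headstock (lathe -y); 0.075 when fully home on the loaded blank, 0.085 at its empty stop. Slides stiffly (about 4 N) and stays put. Its quill's flat face is at lathe y = 150 mm minus this value, with a 9 mm cone pointing to -y. Green block: 46 mm wide, top 104 mm above the table, from 20 to 65 mm behind that face.
- tail_back (a point): centre of the flat back face of the tailstock's black handwheel (50 mm across, 13 mm thick, face normal to lathe +y, 82 mm behind the quill's face), 76 mm above the table; moves with the tailstock and can be pushed here; axes as lathe
- blank: light wooden square bar 32 x 32 x 150 mm, about 110 g, with a round hole 14 mm wide and 11 mm deep in the middle of each end; starts lying loose on the deck between the open side and the fence. Origin at the centre of its underside, y along its length
- blank_mid (a point): the middle of the blank, 16 mm above its underside, axes as blank
- offcut: bystander: short wooden block 32 x 65 x 32 mm without holes, on the table in front of the deck; origin under its centre
- gouge: bystander: handled turning tool 190 mm long, lying on the table in front of the deck along its own x
- stopper: bystander: turned wooden bottle stopper, 34 mm wide, 48 mm high, on the table in front of the tailstock's track
- mug: bystander: blue mug, 84 mm wide, 85 mm high, beyond the lathe
- bowl: bystander: green bowl, 110 mm wide, 55 mm high, beyond the lathe
- pawn: bystander: dark turned figure, 36 mm wide, 74 mm high, beyond the lathe
- cup: bystander: terracotta cup, 70 mm wide, 70 mm high, to the left
Not all that is in view belongs to the job. Leave any green look-alike of the blank alone.

How it is judged:
At the end, for the whole second after the job is handed in: The blank rests on the deck between the centres: its middle within 3 mm of the centre-line point (4 mm on the open side), its length within 0.04 rad of the lathe's line, and the tailstock joint between 0.072 and 0.078 m, so both centres are home (x of blank_mid in the frame of line_mid between -0.004 and 0.003 m and y of blank_mid in the frame of line_mid between -0.003 and 0.003 m and z of blank_mid in the frame of line_mid between -0.003 and 0.003 m and angle between the y axis of blank and the y axis of lathe, either way round below 0.04 rad and value of joint tailstock between 0.072 and 0.078 m and linear speed of blank below 0.01 m/s); the robot touches nothing.
It fails at once if the offcut, gouge, stopper, mug, bowl, turned figure or cup is moved more than 30 mm (distance of any of offcut, gouge, stopper, mug, bowl, pawn, cup from where it was at the start of the episode above 0.03 m).
It also fails if it takes over 42 s, if anything falls off the work surface, if the arm or the gripper's body presses on something with over 40 N, if the wrist force passes 120 N, or if a joint passes its speed limit or range.

## Working session

There is one attempt and no reset: what is moved stays moved. The work goes in short steps, Python scripts to look and compute and a shell command to move; the robot and the scene stay as the last step left them, time stands still between calls to the robot, and variables do not carry over. Pictures are saved under pics/ and viewed, at most 13 in all, crops included, and the job is handed in when it is done.

```bash
mkdir -p pics; cat > h.py <<'E'
import numpy as np, cv2
from station import env
def ray(cam,px):
    m=env.camera_model(cam); K=np.array([[m['fx'],0,m['cx']],[0,m['fy'],m['cy']],[0,0,1]])
    u=cv2.undistortPoints(np.array([[px]],float),K,np.array(m['dist'],float))[0,0]
    R=np.array(m['rotation']); return np.array(m['xyz']),R@np.array([u[0],u[1],1])
def atz(cam,px,z):
    o,d=ray(cam,px); return o+d*(z-o[2])/d[2]
def proj(cam,P):
    m=env.camera_model(cam); K=np.array([[m['fx'],0,m['cx']],[0,m['fy'],m['cy']],[0,0,1]])
    R=np.array(m['rotation']); P=np.atleast_2d(P)
    return cv2.projectPoints(P,cv2.Rodrigues(R.T)[0],-R.T@np.array(m['xyz']),K,np.array(m['dist'],float))[0][:,0]
E
python3 - <<'E'
from h import *
np.set_printoptions(precision=4,suppress=True)
for c in ['top','scene']:
    cv2.imwrite(f'pics/{c}0.png',env.grab_frame(c))
    print(c,env.camera_model(c)['xyz'])
    for t,z in [('head_face',.076),('line_mid',.076),('tail_back',.076),('blank_mid',.076),('lathe',0),('blank',.06),('offcut',0),('stopper',0),('gouge',0)]:
        for r in env.mark_of(c,t)[:2]: print(t,np.round(r['point'],1),round(r['p'],2),atz(c,r['point'],z)[:2])
s=env.get_state();print(s['time_s'],s['position'],np.array(s['tool_rot']))
E
```

```text
top [0.2296 0.0471 1.4546]
head_face [408.  190.5] 0.81 [ 0.5625 -0.1976]
head_face [371.8 261.5] 0.26 [ 0.3663 -0.0805]
line_mid [379.4 190.2] 0.88 [ 0.5675 -0.1163]
tail_back [301.2 193.9] 0.81 [0.5678 0.1068]
blank_mid [300.2 270.2] 0.97 [0.3522 0.1177]
blank_mid [375.6 213.3] 0.65 [ 0.501  -0.1007]
lathe [379.1 196.1] 0.78 [ 0.5679 -0.1231]
lathe [339.9 140.1] 0.29 [ 0.7509 -0.0155]
blank [473.7 285.6] 0.91 [ 0.2878 -0.3579]
blank [300.4 274.1] 0.8 [0.3429 0.1183]
offcut [428.  253.8] 0.76 [ 0.388  -0.2529]
offcut [339.2 138.5] 0.66 [ 0.7562 -0.0136]
gouge [370.1 264.2] 0.64 [ 0.3662 -0.0821]
gouge [265.5 138.2] 0.34 [0.7686 0.2133]
scene [1.244  0.2275 1.0048]
head_face [253.4 182.5] 0.63 [ 0.5554 -0.2079]
head_face [290.8 180.7] 0.47 [ 0.5116 -0.0995]
line_mid [277.5 193.5] 0.73 [ 0.5728 -0.1199]
tail_back [348.3 208.6] 0.84 [0.5601 0.1013]
blank_mid [372.3 174.2] 0.87 [0.4037 0.1379]
blank_mid [291.5 178.6] 0.78 [ 0.5028 -0.1005]
lathe [279.9 206.6] 0.89 [ 0.5658 -0.1207]
blank [290.5 184.3] 0.76 [ 0.5134 -0.1007]
blank [247.1 133. ] 0.68 [ 0.3388 -0.3314]
offcut [261.9 157.4] 0.61 [ 0.3815 -0.263 ]
stopper [334.2 197.2] 0.66 [0.4737 0.0344]
stopper [288.9 184. ] 0.22 [ 0.4675 -0.1271]
gouge [309.9 163.8] 0.48 [ 0.3569 -0.0901]
1.0 [ 0.2077 -0.5895  0.2103] [[ 0.9431  0.3324  0.0001]
 [ 0.3324 -0.9431 -0.    ]
 [ 0.      0.     -1.    ]]
```

View pics/top0.png

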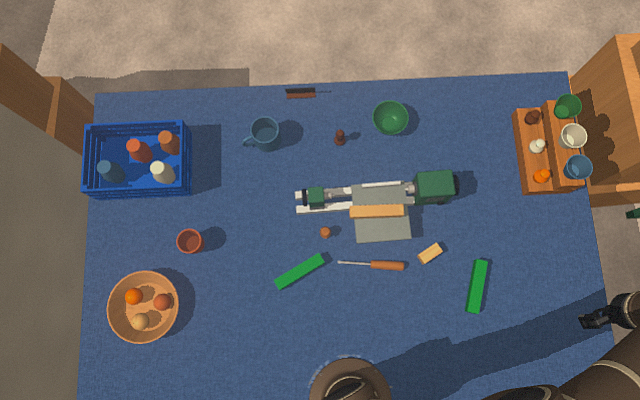

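View pics/scene0.png

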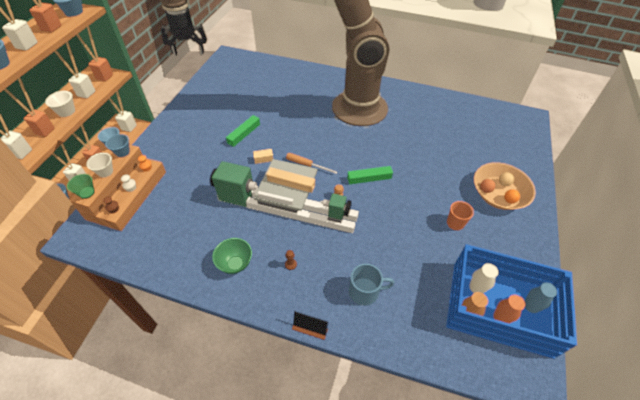

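The top view shows the headstock at (437,187), the tailstock at (315,197), and the blank lying on the deck at (377,211). The offcut is at (430,253), the gouge at (372,265) and the stopper at (325,232). The green bars at (300,270) and (478,286) are look-alikes. I'll move above the deck for a closer look.

```bash
python3 -m crank '[0,0,-1.232,0.421,-0.317,-0.12,1, 0,0,-1.232,0.421,-0.317,-0.12,1, 0,0,-1.232,0.421,-0.317,-0.12,1, 0,0,-1.232,0.421,-0.317,-0.12,1, 0,0,-1.232,0.421,-0.317,-0.12,1, 0,0,-1.232,0.421,-0.317,-0.12,1, 0,0,-1.232,0.421,-0.317,-0.12,1, 0,0,-1.232,0.421,-0.317,-0.12,1]'
cat > to.py <<'E'
# python3 to.py x y z yaw : shift/turn in tool axes to tool-down pose with tool x at world angle yaw
import sys
from h import *
from scipy.spatial.transform import Rotation as Ro
def to(x,y,z,yaw):
    s=env.get_state(); R=np.array(s['tool_rot']); c,n=np.cos(yaw),np.sin(yaw)
    T=np.array([[c,n,0],[n,-c,0],[0,0,-1.]])
    print('turn',np.round(Ro.from_matrix(R.T@T).as_rotvec(),4),'shift',np.round(R.T@(np.array([x,y,z])-s['position']),4),'t',s['time_s'],'at',np.round(s['position'],4))
if __name__=='__main__': to(*map(float,sys.argv[1:]))
E
python3 to.py .50 -.15 .33 1.5708
```

```text
time_s: 1.67
position: [0.3883, -0.317, 0.2851]
tool_rot: [[0.224, 0.975, 0.0], [0.975, -0.224, -0.001], [-0.001, 0.001, -1.0]]
force: [1.4, -0.3, -0.2]
opening: 0.0855
finger_force: 0.0
turn [ 0.0005  0.0008 -0.226 ] shift [ 0.1878  0.0715 -0.045 ] t 1.6667 at [ 0.3883 -0.317   0.2851]
```

```bash
python3 -m crank '[0,0,-0.226,0.188,0.072,-0.045,1, 0,0,-0.226,0.188,0.072,-0.045,1, 0,0,-0.226,0.188,0.072,-0.045,1, 0,0,-0.226,0.188,0.072,-0.045,1, 0,0,-0.226,0.188,0.072,-0.045,1, 0,0,-0.226,0.188,0.072,-0.045,1, 0,0,-0.226,0.188,0.072,-0.045,1, 0,0,-0.226,0.188,0.072,-0.045,1]'
python3 - <<'E'
from h import *
np.set_printoptions(precision=4,suppress=True)
cv2.imwrite('pics/w1.png',env.grab_frame('wrist'))
for t,z in [('head_face',.076),('line_mid',.076),('tail_back',.076),('blank_mid',.076),('lathe',0),('blank',.06)]:
    for r in env.mark_of('wrist',t)[:2]: print(t,np.round(r['point'],1),round(r['p'],2),atz('wrist',r['point'],z)[:2])
E
```

```text
time_s: 2.33
position: [0.5006, -0.1529, 0.3291]
tool_rot: [[0.006, 1.0, -0.001], [1.0, -0.006, -0.0], [-0.0, -0.001, -1.0]]
force: [-0.6, -0.1, -0.9]
opening: 0.0857
finger_force: 0.0
head_face [367.  140.9] 0.67 [ 0.569  -0.1223]
head_face [362.7 189.3] 0.66 [ 0.5656 -0.1934]
line_mid [367.7 140.8] 0.84 [ 0.57   -0.1222]
line_mid [257.  208.7] 0.54 [ 0.4057 -0.2228]
blank_mid [209.9 273. ] 0.62 [ 0.3202 -0.334 ]
lathe [359.6 135.2] 0.63 [ 0.5691 -0.1209]
lathe [492.6 159.4] 0.52 [ 0.7982 -0.163 ]
blank [214.1 273.3] 0.98 [ 0.3208 -0.3443]
blank [322.9 129.4] 0.68 [ 0.5074 -0.1063]
```

View pics/w1.png

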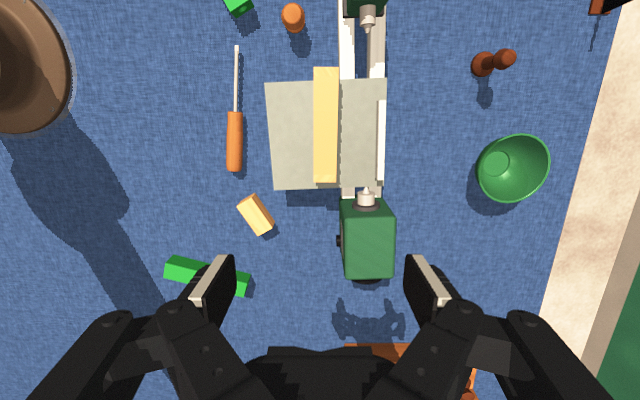

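The wrist view shows the blank at columns 314–339, rows 67–182. The fence is at x≈381, rows 98–182, with the spindle cone at (366,190) and the quill at (368,20). I'll zoom in to get accurate edges.

```bash
python3 - <<'E'
import cv2
i=cv2.imread('pics/w1.png')[0:220,255:405]
cv2.imwrite('pics/w1z.png',cv2.resize(i[50:215],None,fx=3.6,fy=3.6,interpolation=cv2.INTER_CUBIC))
E
```

```text
(no output)
```

View pics/w1z.png

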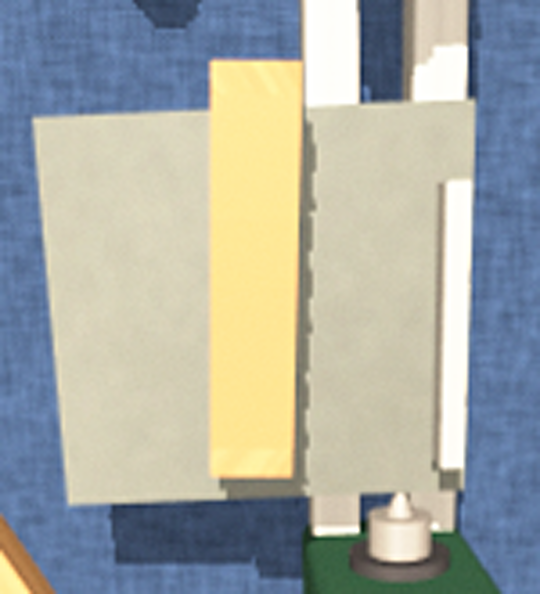

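```bash
python3 - <<'E'
from h import *
np.set_printoptions(precision=4,suppress=True)
print(env.camera_model('wrist')['xyz'])
P={'deckTL':(34,118,.06),'deckTR':(475,100,.06),'deckBL':(69,504,.06),'deckBR':(462,488,.06),
'bTL':(210,60,.092),'bTR':(303,61,.092),'bBL':(211,478,.092),'bBR':(293,478,.092),'bBL2':(211,450,.092),'bBR2':(294,450,.092),
'fT':(444,181,.08),'fB':(440,468,.08),'conetip':(402,491,.076),'nose':(400,515,.082)}
W={k:atz('wrist',(255+u/3.6,50+v/3.6),z) for k,(u,v,z) in P.items()}
for k,w in W.items(): print(k,w[:2])
# fit lathe pose from deck corners, fence front-top edge, cone tip
L={'deckTL':(-.14,.085),'deckTR':(.03,.085),'deckBL':(-.14,-.07),'deckBR':(.03,-.07),'fT':(.016,.055),'fB':(.016,-.055),'conetip':(0,-.066)}
A=np.array([L[k] for k in L]);B=np.array([W[k][:2] for k in L])
a=A-A.mean(0);b=B-B.mean(0);th=np.arctan2((a[:,0]*b[:,1]-a[:,1]*b[:,0]).sum(),(a*b).sum())
R=np.array([[np.cos(th),-np.sin(th)],[np.sin(th),np.cos(th)]]);t=B.mean(0)-R@A.mean(0)
print('lathe',t,th,'\nresid mm',1e3*(B-(A@R.T+t)))
for k in W: print(k,1e3*(R.T@(W[k][:2]-t)))
E
```

```text
[ 0.5021 -0.0743  0.4937]
deckTL [ 0.4265 -0.0426]
deckTR [ 0.5961 -0.0374]
deckBL [ 0.4316 -0.1973]
deckBR [ 0.6004 -0.1914]
bTL [ 0.4952 -0.0264]
bTR [ 0.5279 -0.027 ]
bBL [ 0.4935 -0.178 ]
bBR [ 0.526  -0.1782]
bBL2 [ 0.4937 -0.1666]
bBR2 [ 0.5262 -0.1669]
fT [ 0.582  -0.0671]
fB [ 0.5864 -0.1776]
conetip [ 0.572  -0.1882]
nose [ 0.5706 -0.1968]
lathe [ 0.5688 -0.1228] 0.033780630450548424 
resid mm [[ 0.4902 -0.0873]
 [ 0.2157 -0.5949]
 [ 0.3168  0.1356]
 [-0.7764  0.2722]
 [-0.9715  0.1331]
 [-0.2648 -0.3681]
 [ 0.9899  0.5094]]
deckTL [-139.513    84.8962]
deckTR [30.1955 84.3981]
deckBL [-139.6788  -69.8752]
deckBR [ 29.2332 -69.7017]
bTL [-70.3351  98.7454]
bTR [-37.6733  97.0892]
bBL [-77.0921 -52.6317]
bBR [-44.6761 -53.9667]
bBL2 [-76.5603 -41.3182]
bBR2 [-44.0241 -42.6573]
fT [15.0336 55.1658]
fB [ 15.7229 -55.359 ]
conetip [  1.0065 -65.5243]
nose [ -0.6705 -74.0226]
```

```bash
python3 to.py .5107 -.1024 .100 1.559; python3 -c "
from station import env; print(env.tips_ahead)"
```

```text
turn [-0.0002  0.0002  0.0043] shift [0.0509 0.0099 0.2292] t 2.6833 at [ 0.5005 -0.1532  0.3292]
0.017
```

```bash
python3 -m crank '[0,0,0.004,0.03,0.006,0.02,0.8, 0,0,0.004,0.051,0.010,0.05,0.8, 0,0,0.004,0.051,0.010,0.09,0.8, 0,0,0.004,0.051,0.010,0.13,0.8, 0,0,0.004,0.051,0.010,0.17,0.8, 0,0,0.004,0.051,0.010,0.20,0.8, 0,0,0.004,0.051,0.010,0.22,0.8, 0,0,0.004,0.051,0.010,0.229,0.8]'; python3 to.py .5107 -.1024 .100 1.559
```

```text
time_s: 3.35
position: [0.5092, -0.1016, 0.0973]
tool_rot: [[0.01, 1.0, -0.004], [1.0, -0.01, 0.001], [0.001, -0.004, -1.0]]
force: [-1.3, -0.1, 0.2]
opening: 0.0685
finger_force: 0.0
turn [-0.0045 -0.001   0.0014] shift [-0.0008  0.0015 -0.0028] t 3.35 at [ 0.5092 -0.1016  0.0973]
```

```bash
python3 -m crank '[0,0,0,0,0.001,0,0.8, 0,0,0,0,0.001,0,0.25, 0,0,0,0,0.001,0,0.25, 0,0,0,0,0.001,0,0.25, 0,0,0,0,0.001,0,0.25, 0,0,0,0,0.001,0,0.25, 0,0,0,0,0.001,0,0.25, 0,0,0,0,0.001,0,0.25]' 30; python3 to.py .5107 -.1024 .100 1.559
```

```text
time_s: 4.02
position: [0.5123, -0.1015, 0.1006]
tool_rot: [[0.01, 1.0, 0.001], [1.0, -0.01, -0.0], [-0.0, 0.001, -1.0]]
force: [0.7, -0.2, -0.3]
opening: 0.0214
finger_force: 0.0
turn [0.0005 0.0002 0.0017] shift [-0.0009 -0.0016  0.0006] t 4.0167 at [ 0.5123 -0.1015  0.1006]
```

```bash
python3 - <<'E'
from h import *
i=env.grab_frame('wrist'); s=env.get_state(); print(s['opening'],s['finger_force'],s['position'])
cv2.imwrite('pics/w2.png',i)
E
```

```text
0.02118549823165129 0.0 [ 0.51228782 -0.10151104  0.10051857]
```

View pics/w2.png

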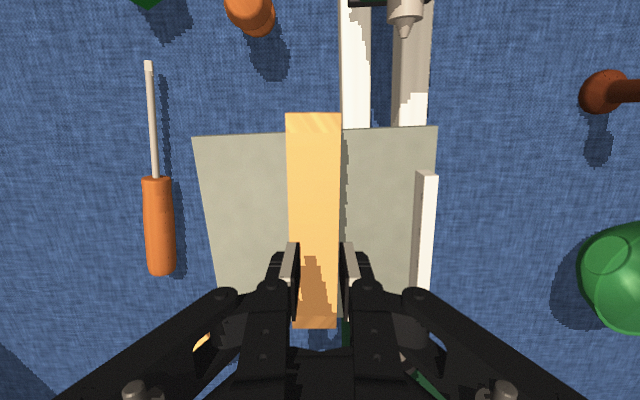

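The fingers closed just above the blank's top edges, with pads at (298,270) and (344,270), so the grasp missed. The blank appears unmoved. The tail hole can be reached by sliding, so I'll push instead: closed fingers on the open side shove it flat to the fence, then the tailstock drives it home.

```bash
python3 to.py .4632 -.1043 .088 1.6046
python3 - <<'E'
from h import *
t=np.array([.5688,-.1228]);th=.0338;R=np.array([[np.cos(th),-np.sin(th)],[np.sin(th),np.cos(th)]])
for p in [(285,113),(340,113)]: print(1e3*R.T@(atz('wrist',p,.092)[:2]-t))
E
```

```text
turn [ 0.0003  0.0002 -0.0439] shift [-0.0033 -0.0491  0.0125] t 4.0667 at [ 0.5123 -0.1015  0.1005]
[-70.91391348  99.21925187]
[-39.5807094   97.85111776]
```

```bash
python3 -m crank '[0,0,0,0,0,-0.035,0.25, 0,0,-0.044,-0.001,-0.01,-0.045,0, 0,0,-0.044,-0.003,-0.035,-0.04,0, 0,0,-0.044,-0.003,-0.049,-0.03,0, 0,0,-0.044,-0.003,-0.049,-0.01,0, 0,0,-0.044,-0.003,-0.049,0.005,0, 0,0,-0.044,-0.003,-0.049,0.013,0, 0,0,-0.044,-0.003,-0.049,0.013,0]'; python3 to.py .5384 -.1018 .088 1.6046
```

```text
time_s: 4.73
position: [0.4621, -0.1038, 0.0859]
tool_rot: [[-0.034, 0.999, -0.003], [0.999, 0.034, 0.001], [0.001, -0.003, -1.0]]
force: [-0.1, 0.0, 0.0]
opening: 0.0002
finger_force: 0.0
turn [-0.0026 -0.0009  0.0003] shift [-0.0006  0.0763 -0.0023] t 4.7333 at [ 0.4621 -0.1038  0.0859]
```

```bash
python3 -m crank '[0,0,0,0,0.01,0,0, 0,0,0,0,0.02,0,0, 0,0,0,0,0.029,0,0, 0,0,0,0,0.037,0,0, 0,0,0,0,0.045,0,0, 0,0,0,0,0.053,0,0, 0,0,0,0,0.060,0,0, 0,0,0,0,0.064,0,0]'; python3 -m crank '[0,0,0,0,0.002,0,0, 0,0,0,0,0.004,0,0, 0,0,0,0,0.006,0,0, 0,0,0,0,0.008,0,0, 0,0,0,0,0.009,0,0, 0,0,0,0,0.010,0,0, 0,0,0,0,0.011,0,0, 0,0,0,0,0.011,0,0]'; python3 to.py .5384 -.1018 .088 1.6046
```

```text
time_s: 5.4
position: [0.5283, -0.1016, 0.0873]
tool_rot: [[-0.034, 0.999, 0.0], [0.999, 0.034, 0.0], [0.0, 0.0, -1.0]]
force: [-0.3, 0.3, -0.5]
opening: -0.0001
finger_force: 0.0
time_s: 6.07
position: [0.5383, -0.1014, 0.0873]
tool_rot: [[-0.034, 0.999, 0.0], [0.999, 0.034, -0.0], [-0.0, 0.0, -1.0]]
force: [0.0, -0.1, -0.4]
opening: 0.0001
finger_force: 0.0
turn [0.0001 0.0001 0.0002] shift [-0.0004  0.0001 -0.0007] t 6.0667 at [ 0.5383 -0.1014  0.0873]
```

Not against the fence yet (no contact force), so I'll creep on and watch the force.

```bash
python3 -m crank '[0,0,0,0,0.001,0,0, 0,0,0,0,0.002,0,0, 0,0,0,0,0.003,0,0, 0,0,0,0,0.004,0,0, 0,0,0,0,0.004,0,0, 0,0,0,0,0.004,0,0, 0,0,0,0,0.004,0,0, 0,0,0,0,0.004,0,0]'
python3 - <<'E'
from h import *
cv2.imwrite('pics/w3.png',env.grab_frame('wrist'))
E
```

```text
time_s: 6.73
position: [0.5421, -0.1013, 0.0873]
tool_rot: [[-0.034, 0.999, -0.0], [0.999, 0.034, -0.0], [-0.0, -0.0, -1.0]]
force: [-0.3, 0.1, 0.2]
opening: 0.0002
finger_force: 0.0
```

View pics/w3.png

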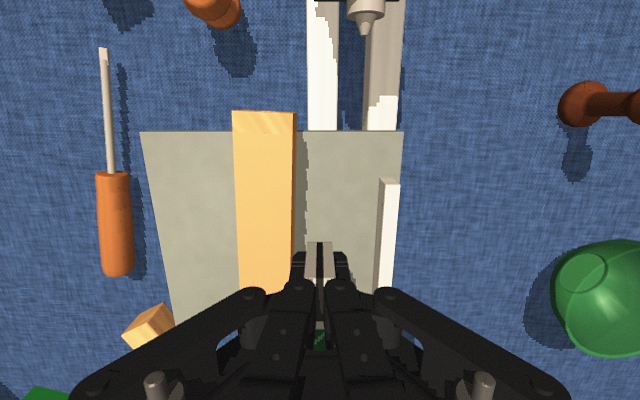

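The fingertips at (319,243) are now on the fence side of the blank, whose columns 233–296 are unchanged. They passed over it, so the tips must be higher than assumed. I'll check by projecting.

```bash
python3 - <<'E'
from h import *
s=env.get_state();p=np.array(s['position']);R=np.array(s['tool_rot']);print(p,s['force'])
for d in (-.03,-.02,-.01,0,.01,.017): print(d,proj('wrist',[p+R@[.011,0,d],p+R@[-.011,0,d]]).round(0).tolist())
m=env.camera_model('wrist');print('cam in tool',R.T@(np.array(m['xyz'])-p),R.T@np.array(m['rotation']))
t=np.array([.5688,-.1228]);th=.0338;Q=np.array([[np.cos(th),-np.sin(th)],[np.sin(th),np.cos(th)]])
for px in [(232,111),(297,113)]: print(1e3*Q.T@(atz('wrist',px,.092)[:2]-t))
L=lambda x,y,z: np.r_[t+Q@[x,y],z]
print(proj('wrist',[L(-.14,.085,.06),L(.03,.085,.06),L(.016,.055,.08),L(-.0731,-.0526,.092),L(-.0446,-.054,.092)]).round(0).tolist())
g=env.grab_frame('scene'); cv2.imwrite('pics/s2.png',cv2.resize(g[110:260,210:370],None,fx=4,fy=4,interpolation=cv2.INTER_CUBIC))
E
```

```text
[ 0.54208907 -0.1012949   0.08727776] [-0.05714068  0.13099335  0.10367253]
-0.03 [[317.0, 246.0], [317.0, 283.0]]
-0.02 [[317.0, 237.0], [317.0, 273.0]]
-0.01 [[317.0, 230.0], [317.0, 264.0]]
0 [[317.0, 223.0], [318.0, 255.0]]
0.01 [[318.0, 217.0], [318.0, 248.0]]
0.017 [[318.0, 213.0], [318.0, 243.0]]
cam in tool [ 0.07889572  0.00092915 -0.1644902 ] [[ 2.69821152e-04 -9.51610339e-01 -3.07307159e-01]
 [ 9.99999575e-01 -1.40600648e-05  9.21555948e-04]
 [-8.81282927e-04 -3.07307278e-01  9.51609931e-01]]
[-70.79984622  98.93673474]
[-36.64628124  97.92390839]
[[141.0, 133.0], [404.0, 133.0], [386.0, 186.0], [249.0, 342.0], [291.0, 344.0]]
```

View pics/s2.png

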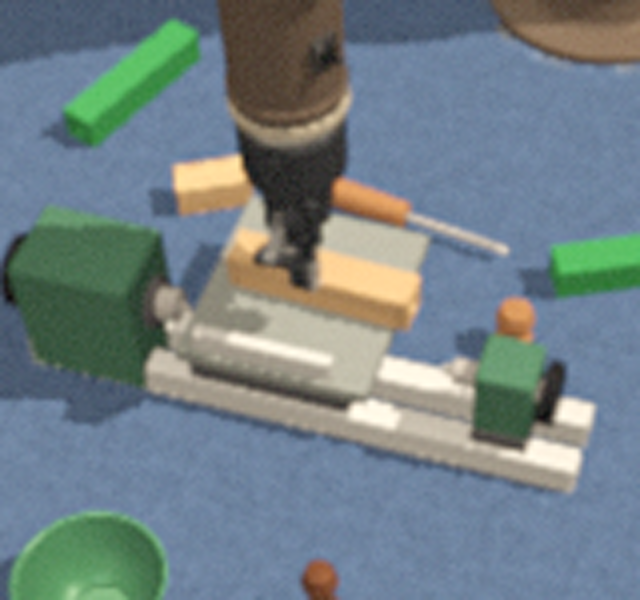

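```bash
python3 - <<'E'
from h import *
p=np.array(env.get_state()['position'])
for z in (.06,.07,.09,.11,.12,.13): print(z,((proj('scene',[np.r_[p[:2],z]])[0]-[210,110])*4).round(0))
t=np.array([.5688,-.1228]);th=.0338;Q=np.array([[np.cos(th),-np.sin(th)],[np.sin(th),np.cos(th)]])
L=lambda x,y,z: np.r_[t+Q@[x,y],z]
print(((proj('scene',[L(-.14,-.07,.06),L(-.14,.085,.06),L(.03,.085,.06),L(.03,-.07,.06),L(-.0377,.097,.092),L(-.0447,-.053,.092),L(-.0447,.022,.092)])-[210,110])*4).round(0).tolist())
E
```

```text
0.06 [308. 324.]
0.07 [308. 315.]
0.09 [306. 299.]
0.11 [304. 282.]
0.12 [304. 273.]
0.13 [303. 264.]
[[248.0, 198.0], [426.0, 237.0], [363.0, 397.0], [171.0, 351.0], [403.0, 307.0], [222.0, 259.0], [313.0, 279.0]]
```

The tip's position in the scene image puts it at z≈0.10, well above where the stated 17 mm would have it. I'll go back to the open side and feel for the deck.

```bash
python3 -m crank '[0,0,0,0,-0.02,-0.01,0, 0,0,0,0,-0.05,-0.01,0, 0,0,0,0,-0.08,-0.01,0, 0,0,0,0,-0.086,-0.005,0, 0,0,0,0,-0.086,0.004,0, 0,0,0,0,-0.086,0.01,0, 0,0,0,0,-0.086,0.01,0, 0,0,0,0,-0.086,0.01,0]';  python3 -m crank '[0,0,0,0,0,0.001,0, 0,0,0,0,0,0.002,0, 0,0,0,0,0,0.003,0, 0,0,0,0,0,0.004,0, 0,0,0,0,0,0.005,0, 0,0,0,0,0,0.006,0, 0,0,0,0,0,0.007,0, 0,0,0,0,0,0.007,0]'
```

```text
time_s: 7.5
position: [0.4571, -0.1038, 0.0767]
tool_rot: [[-0.035, 0.999, -0.0], [0.999, 0.035, 0.001], [0.001, -0.0, -1.0]]
force: [-1.0, 0.4, -0.2]
opening: 0.0
finger_force: 0.0
time_s: 8.17
position: [0.4561, -0.1042, 0.0701]
tool_rot: [[-0.034, 0.999, -0.0], [0.999, 0.034, -0.0], [-0.0, -0.0, -1.0]]
force: [0.4, 0.8, 0.7]
opening: -0.0001
finger_force: 0.0
```

```bash
python3 -m crank '[0,0,0,0,0,0.002,0, 0,0,0,0,0,0.004,0, 0,0,0,0,0,0.006,0, 0,0,0,0,0,0.008,0, 0,0,0,0,0,0.010,0, 0,0,0,0,0,0.010,0, 0,0,0,0,0,0.010,0, 0,0,0,0,0,0.010,0]'
python3 - <<'E'
from h import *
p=np.array(env.get_state()['position'])
for z in (.06,.07,.08,.09,.10,.11): print(z,((proj('scene',[np.r_[p[:2],z]])[0]-[210,110])*4).round(0))
g=env.grab_frame('scene'); w=env.grab_frame('wrist')
cv2.imwrite('pics/s3.png',np.hstack([cv2.resize(g[135:205,245:325],None,fx=5,fy=5,interpolation=cv2.INTER_CUBIC),cv2.resize(w[150:350,200:428],None,fx=1.75,fy=1.75)]))
E
```

```text
time_s: 8.83
position: [0.4562, -0.1042, 0.0603]
tool_rot: [[-0.034, 0.999, 0.0], [0.999, 0.034, 0.0], [0.0, 0.0, -1.0]]
force: [-0.8, -0.6, 0.3]
opening: 0.0003
finger_force: 0.0
0.06 [343. 245.]
0.07 [342. 237.]
0.08 [342. 229.]
0.09 [341. 220.]
0.1 [341. 212.]
0.11 [340. 203.]
```

View pics/s3.png

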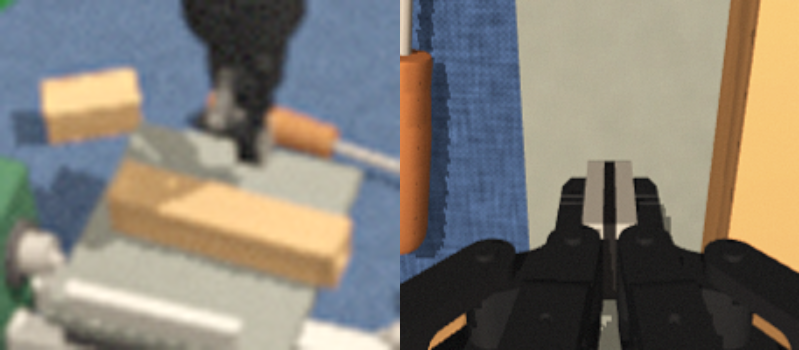

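The tip sits in the scene crop at (250,162), which works out to z≈0.079 with the TCP reading 0.060. So the tips are about 18 mm behind the reported TCP and I'll use that offset. Now I'll lower 6 mm and push.

```bash
python3 -m crank '[0,0,0,0,0,0.002,0, 0,0,0,0,0,0.004,0, 0,0,0,0,0,0.006,0, 0,0,0,0,0.008,0.006,0, 0,0,0,0,0.016,0.006,0, 0,0,0,0,0.022,0.006,0, 0,0,0,0,0.028,0.006,0, 0,0,0,0,0.032,0.006,0]'; python3 -m crank '[0,0,0,0,0.005,0,0, 0,0,0,0,0.01,0,0, 0,0,0,0,0.015,0,0, 0,0,0,0,0.02,0,0, 0,0,0,0,0.025,0,0, 0,0,0,0,0.03,0,0, 0,0,0,0,0.034,0,0, 0,0,0,0,0.036,0,0]'; python3 to.py .5384 -.1018 .054 1.6046
```

```text
time_s: 9.6
position: [0.4889, -0.103, 0.0542]
tool_rot: [[-0.034, 0.999, -0.0], [0.999, 0.034, 0.0], [0.0, -0.0, -1.0]]
force: [-2.8, 0.5, 3.0]
opening: -0.0003
finger_force: 1.2
time_s: 10.27
position: [0.5249, -0.1018, 0.0543]
tool_rot: [[-0.034, 0.999, 0.0], [0.999, 0.034, 0.0], [0.0, 0.0, -1.0]]
force: [-1.3, 0.2, 0.7]
opening: 0.0003
finger_force: 0.8
turn [ 0.0004 -0.0001  0.0004] shift [-0.0005  0.0135  0.0003] t 10.2667 at [ 0.5249 -0.1018  0.0543]
```

Now it pushes with contact force. On towards the fence.

```bash
python3 -m crank '[0,0,0,0,0.003,0,0, 0,0,0,0,0.006,0,0, 0,0,0,0,0.008,0,0, 0,0,0,0,0.010,0,0, 0,0,0,0,0.011,0,0, 0,0,0,0,0.012,0,0, 0,0,0,0,0.012,0,0, 0,0,0,0,0.012,0,0]'; python3 -m crank '[0,0,0,0,0.001,0,0, 0,0,0,0,0.002,0,0, 0,0,0,0,0.002,0,0, 0,0,0,0,0.003,0,0, 0,0,0,0,0.003,0,0, 0,0,0,0,0.004,0,0, 0,0,0,0,0.004,0,0, 0,0,0,0,0.004,0,0]'
```

```text
time_s: 10.93
position: [0.5363, -0.1015, 0.0543]
tool_rot: [[-0.034, 0.999, 0.0], [0.999, 0.034, 0.0], [0.0, 0.0, -1.0]]
force: [-0.9, 0.0, -0.0]
opening: 0.0
finger_force: 0.2
time_s: 11.6
position: [0.5366, -0.1016, 0.0541]
tool_rot: [[-0.034, 0.999, -0.007], [0.999, 0.034, -0.001], [-0.001, -0.007, -1.0]]
force: [-14.2, 0.5, 11.9]
opening: -0.0001
finger_force: 6.8
```

Contact force of 14 N against the fence. I'll back off, rise and look.

```bash
python3 -m crank '[0,0,0,0,-0.006,0,0, 0,0,0,0,-0.02,0,0, 0,0,0,0,-0.03,-0.02,0, 0,0,0,0,-0.03,-0.06,0, 0,0,0,0,-0.03,-0.1,0, 0,0,0,0,-0.03,-0.14,0, 0,0,0,0,-0.03,-0.16,0, 0,0,0,0,-0.03,-0.16,0]'
python3 - <<'E'
from h import *
i=env.grab_frame('wrist'); cv2.imwrite('pics/w4r.png',i); cv2.imwrite('pics/w4.png',cv2.resize(i[0:300,200:520],None,fx=2,fy=2,interpolation=cv2.INTER_CUBIC))
print(env.get_state()['position'],env.get_state()['time_s'])
t=np.array([.5688,-.1228]);th=.0338;Q=np.array([[np.cos(th),-np.sin(th)],[np.sin(th),np.cos(th)]])
L=lambda x,y,z: np.r_[t+Q@[x,y],z]
print(((proj('wrist',[L(.016,.055,.08),L(.016,-.055,.08),L(-.016,.097,.092),L(.016,.097,.092),L(-.016,-.053,.092),L(0,.141,.076),L(0,.232,.076)])-[200,0])*2).round(0).tolist())
E
```

```text
time_s: 12.27
position: [0.5135, -0.1025, 0.2198]
tool_rot: [[-0.034, 0.999, 0.01], [0.999, 0.034, -0.002], [-0.003, 0.01, -1.0]]
force: [0.8, 0.4, -0.4]
opening: 0.0002
finger_force: 0.0
[ 0.51212566 -0.10261252  0.21707841] 12.3167
[[373.0, 305.0], [360.0, 496.0], [318.0, 221.0], [385.0, 221.0], [307.0, 503.0], [351.0, 125.0], [363.0, -105.0]]
```

View pics/w4.png

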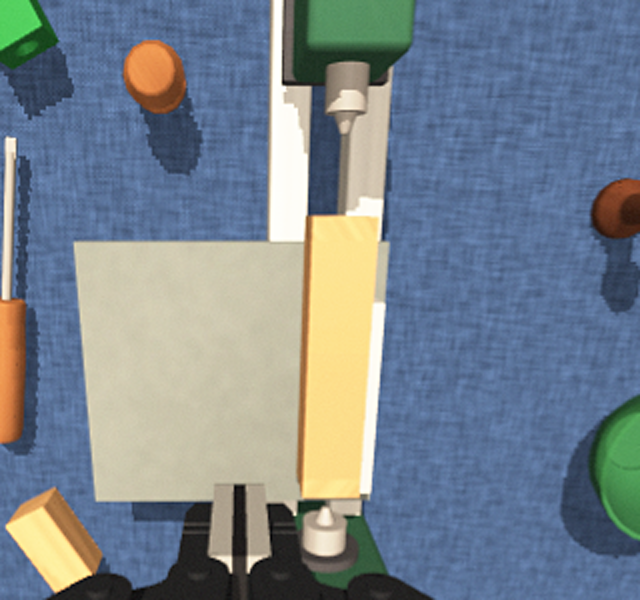

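The blank is now flush along the fence from (378,220) to (360,497) in the crop. The tail cone tip at (347,130) and spindle cone tip at (325,507) both line up with it. Next, behind the handwheel.

```bash
python3 to.py .5597 .150 .18 1.6046
```

```text
turn [ 0.0062  0.0019 -0.0001] shift [0.2509 0.0558 0.0369] t 12.3167 at [ 0.5121 -0.1026  0.2171]
```

```bash
python3 -m crank '[0,0,0,0.251,0.056,0.03,0, 0,0,0,0.251,0.056,0.03,0, 0,0,0,0.251,0.056,0.03,0, 0,0,0,0.251,0.056,0.03,0, 0,0,0,0.251,0.056,0.03,0, 0,0,0,0.251,0.056,0.03,0, 0,0,0,0.251,0.056,0.03,0, 0,0,0,0.251,0.056,0.03,0]'; python3 to.py .5597 .150 .052 1.6046
python3 - <<'E'
from h import *
for c in('top','scene'):
    env.grab_frame(c)
    for r in env.mark_of(c,'tail_back')[:2]: print(c,r,atz(c,r['point'],.076))
E
```

```text
time_s: 12.98
position: [0.5564, 0.1551, 0.1824]
tool_rot: [[-0.041, 0.999, -0.002], [0.999, 0.041, 0.002], [0.002, -0.002, -1.0]]
force: [-0.4, -0.8, 0.9]
opening: -0.0001
finger_force: 0.0
turn [-0.0023 -0.0023  0.007 ] shift [-0.0055  0.0034  0.1304] t 12.9833 at [0.5564 0.1551 0.1824]
scene {'point': [347.7, 210.5], 'p': 0.8} [0.5674325  0.10151985 0.076     ]
scene {'point': [333.1, 191.1], 'p': 0.46} [0.51007053 0.03893817 0.076     ]
```

```bash
python3 -m crank '[0,0,0.003,0,0.002,0.03,0, 0,0,0.003,0,0.002,0.06,0, 0,0,0.003,0,0.002,0.09,0, 0,0,0.003,0,0.002,0.11,0, 0,0,0.003,0,0.002,0.12,0, 0,0,0.003,0,0.002,0.13,0, 0,0,0.003,0,0.002,0.13,0, 0,0,0.003,0,0.002,0.13,0]'; python3 to.py .5610 .120 .052 1.6046; python3 - <<'E'
from h import *
g=env.grab_frame('scene'); w=env.grab_frame('wrist')
cv2.imwrite('pics/s5.png',np.hstack([cv2.resize(g[150:240,250:370],None,fx=3.33,fy=3.33,interpolation=cv2.INTER_CUBIC)[:299,:399],cv2.resize(w,(480,300))[:299,:399]]))
E
```

```text
time_s: 13.85
position: [0.5601, 0.1501, 0.0549]
tool_rot: [[-0.03, 1.0, 0.001], [1.0, 0.03, 0.0], [0.0, 0.001, -1.0]]
force: [0.3, 0.4, -0.1]
opening: 0.0
finger_force: 0.0
turn [ 0.0007 -0.     -0.0036] shift [-0.0301 -0.      0.0029] t 13.85 at [0.5601 0.1501 0.0549]
```

View pics/s5.png

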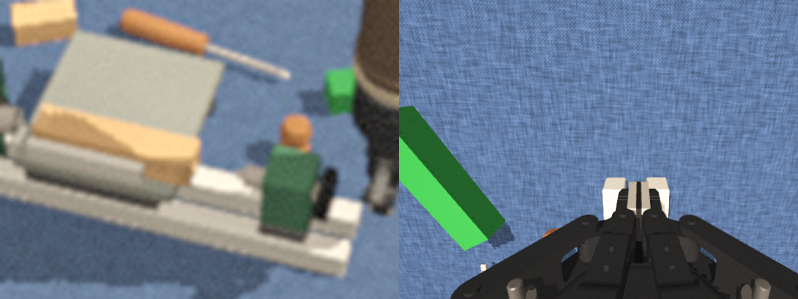

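The fingers at (380,205) stand behind the handwheel at (327,193), clear of the rails. I'll push along −y.

```bash
python3 -m crank '[0,0,-0.003,-0.01,0,0.002,0, 0,0,-0.003,-0.02,0,0.002,0, 0,0,-0.003,-0.028,0,0.002,0, 0,0,-0.003,-0.034,0,0.002,0, 0,0,-0.003,-0.040,0,0.002,0, 0,0,-0.003,-0.045,0,0.002,0, 0,0,-0.003,-0.049,0,0.002,0, 0,0,-0.003,-0.053,0,0.002,0]'; python3 -m crank '[0,0,0,-0.004,0,0,0, 0,0,0,-0.008,0,0,0, 0,0,0,-0.012,0,0,0, 0,0,0,-0.016,0,0,0, 0,0,0,-0.020,0,0,0, 0,0,0,-0.024,0,0,0, 0,0,0,-0.027,0,0,0, 0,0,0,-0.030,0,0,0]'; python3 to.py .5632 .045 .052 1.6046
```

```text
time_s: 14.62
position: [0.5615, 0.0979, 0.0525]
tool_rot: [[-0.035, 0.999, 0.001], [0.999, 0.035, 0.001], [0.001, 0.001, -1.0]]
force: [-0.0, 5.3, 1.3]
opening: 0.0001
finger_force: 2.1
time_s: 15.28
position: [0.5625, 0.0674, 0.0524]
tool_rot: [[-0.034, 0.999, 0.001], [0.999, 0.034, 0.0], [0.0, 0.001, -1.0]]
force: [1.1, 6.3, 2.5]
opening: 0.0001
finger_force: 2.6
turn [ 0.0005 -0.0003  0.0001] shift [-0.0224 -0.0001  0.0004] t 15.2833 at [0.5625 0.0674 0.0524]
```

```bash
python3 -m crank '[0,0,0,-0.003,0,0,0, 0,0,0,-0.006,0,0,0, 0,0,0,-0.009,0,0,0, 0,0,0,-0.011,0,0,0, 0,0,0,-0.013,0,0,0, 0,0,0,-0.015,0,0,0, 0,0,0,-0.017,0,0,0, 0,0,0,-0.018,0,0,0]'; python3 -m crank '[0,0,0,-0.001,0,0,0, 0,0,0,-0.002,0,0,0, 0,0,0,-0.003,0,0,0, 0,0,0,-0.004,0,0,0, 0,0,0,-0.004,0,0,0, 0,0,0,-0.004,0,0,0, 0,0,0,-0.004,0,0,0, 0,0,0,-0.004,0,0,0]'
```

```text
time_s: 15.95
position: [0.5631, 0.0497, 0.0525]
tool_rot: [[-0.034, 0.999, 0.001], [0.999, 0.034, 0.0], [0.0, 0.001, -1.0]]
force: [0.7, 5.6, 2.7]
opening: -0.0001
finger_force: 2.7
time_s: 16.62
position: [0.5632, 0.046, 0.0525]
tool_rot: [[-0.034, 0.999, 0.001], [0.999, 0.034, 0.001], [0.001, 0.001, -1.0]]
force: [1.5, 5.3, 3.1]
opening: 0.0003
finger_force: 2.7
```

Still sliding at about 5 N. I'll creep until it goes hard.

```bash
python3 -m crank '[0,0,0,-0.001,0,0,0, 0,0,0,-0.002,0,0,0, 0,0,0,-0.003,0,0,0, 0,0,0,-0.003,0,0,0, 0,0,0,-0.004,0,0,0, 0,0,0,-0.004,0,0,0, 0,0,0,-0.004,0,0,0, 0,0,0,-0.004,0,0,0]'
```

```text
time_s: 17.28
position: [0.5632, 0.0461, 0.0525]
tool_rot: [[-0.037, 0.999, 0.001], [0.999, 0.037, 0.005], [0.005, 0.001, -1.0]]
force: [1.1, 15.1, 0.9]
opening: -0.0002
finger_force: 7.5
```

It stopped hard at the predicted position (15 N). One slightly firmer push, then I'll back away, rise and look.

```bash
python3 -m crank '[0,0,0,-0.001,0,0,0, 0,0,0,-0.002,0,0,0, 0,0,0,-0.002,0,0,0, 0,0,0,-0.002,0,0,0, 0,0,0,-0.002,0,0,0, 0,0,0,-0.002,0,0,0, 0,0,0,-0.002,0,0,0, 0,0,0,-0.002,0,0,0]'; python3 -m crank '[0,0,0,0.01,0,0,0, 0,0,0,0.025,0,0,0, 0,0,0,0.04,0,-0.02,0, 0,0,0,0.03,0,-0.06,0, 0,0,0,0,-0.02,-0.10,0, 0,0,0,-0.04,-0.04,-0.14,0, 0,0,0,-0.08,-0.05,-0.18,0, 0,0,0,-0.10,-0.05,-0.20,0]'; python3 -m crank '[0,0,0,-0.05,0,0,0, 0,0,0,-0.09,0,0,0, 0,0,0,-0.1,0,0,0, 0,0,0,-0.1,0,0,0, 0,0,0,-0.1,0,0,0, 0,0,0,-0.1,0,0,0, 0,0,0,-0.1,0,0,0, 0,0,0,-0.1,0,0,0]'
python3 - <<'E'
from h import *
i=env.grab_frame('wrist'); cv2.imwrite('pics/w6.png',cv2.resize(i[0:300,220:480],None,fx=2,fy=2,interpolation=cv2.INTER_CUBIC))
t=np.array([.5688,-.1228]);th=.0338;Q=np.array([[np.cos(th),-np.sin(th)],[np.sin(th),np.cos(th)]])
L=lambda x,y,z: np.r_[t+Q@[x,y],z]
print(((proj('wrist',[L(-.016,.075,.092),L(.016,.075,.092),L(-.016,-.075,.092),L(.016,-.075,.092),L(.016,.055,.08),L(.016,-.055,.08),L(.0,.157,.101)])-[220,0])*2).round(0).tolist())
E
```

```text
time_s: 17.95
position: [0.5632, 0.0461, 0.0526]
tool_rot: [[-0.039, 0.999, 0.001], [0.999, 0.039, 0.007], [0.007, 0.002, -1.0]]
force: [1.7, 20.1, -0.1]
opening: 0.0002
finger_force: 9.8
time_s: 18.62
position: [0.518, -0.0421, 0.2304]
tool_rot: [[-0.033, 0.999, -0.003], [0.999, 0.033, -0.002], [-0.002, -0.003, -1.0]]
force: [1.2, 0.0, -0.1]
opening: 0.0001
finger_force: 0.0
time_s: 19.28
position: [0.5238, -0.1382, 0.2297]
tool_rot: [[-0.036, 0.999, -0.0], [0.999, 0.036, 0.0], [0.0, -0.0, -1.0]]
force: [0.3, 0.3, 0.2]
opening: -0.0
finger_force: 0.0
[[257.0, 191.0], [322.0, 191.0], [248.0, 471.0], [304.0, 471.0], [315.0, 233.0], [303.0, 431.0], [302.0, -11.0]]
```

View pics/w6.png

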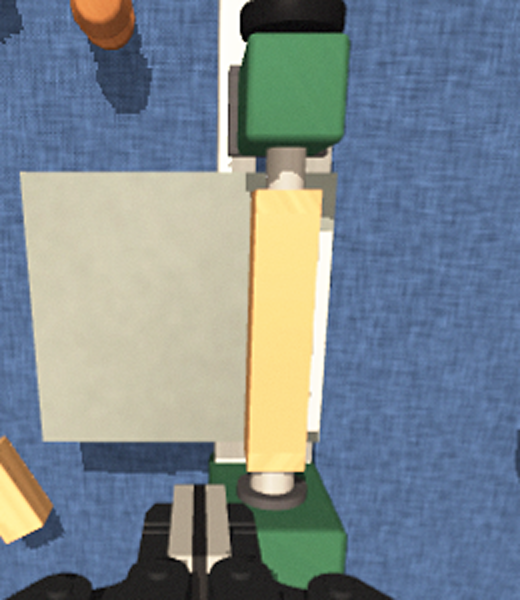

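The blank's corners at (256,190), (322,190), (248,471) and (304,471) match the loaded prediction to about a pixel. Both noses sit flush on its ends and it lies along the fence, so I'm handing in.

```bash
python3 -c "
from station import env; print(env.close_job())"
```

```text
the job is handed in; nothing more can be done
None
```

The blank is loaded flat against the fence between both centres with the tailstock fully home, and the job was handed in at about 19 s; the hand-in returned no verdict, but the last picture matches the loaded position to about a pixel.

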